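# Recharge a gas-drying column with cartridges

## Task

Finish recharging the clear drying column: one orange cartridge is already in it. Feed the other two from the blue tray into its open end, one behind the other, so that each pushes those before it deeper, until all three are inside and the last one's end is level with the mouth. In the tray only the cartridges' two ends are free to grip, so each must be set down on the worktop and taken again across its body before it can go in. Leave the screw cap, the beaker and the amber bottle where they are.

Things in the scene. Friction and masses are not known exactly. Their poses are not given: they have to be found in the camera images.
- cartridge_a_center (a point): Centre of a drying cartridge in a slot of the blue tray: 64 mm long, white eight-sided end caps 28 mm across the flats (30 mm over corners), orange body, flat ends, both ends alike, 40 to 85 g. x is its long axis. It lies on a flat without rolling, its centre 14 mm above what it lies on; its sides (own +-y) are then upright.
- cartridge_b_center (a point): Centre of a drying cartridge in another slot of the blue tray: 64 mm long, white eight-sided end caps 28 mm across the flats (30 mm over corners), orange body, flat ends, both ends alike, 40 to 85 g. x is its long axis. It lies on a flat without rolling, its centre 14 mm above what it lies on; its sides (own +-y) are then upright.
- cartridge_c_center (a point): Centre of the drying cartridge, like the others, that is already in the clear tube: some way in and free to slide (light friction, under 1 N); the other two go in behind it. x is its long axis.
- column_mouth (a point): Centre of the column's open mouth: front plane of its metal collar (55 mm diameter), 55 mm above the worktop. x points level into the tube, z up. Fixed. Bore 36 mm wide, rim chamfered to 41 mm. A cartridge lying in the bore has its centre 4 mm below the axis. In front of the mouth (own -x) bare worktop, clear 130 mm along the axis; the base plate starts 18 mm behind the mouth.
- column_end (a point): Centre of the bore's closed end, on the tube's axis, 196 mm inside the mouth: three cartridges (192 mm) just fill the bore. Clear tube, 45 mm outside, lying level.
- refill_tray: Blue tray, fixed; origin: centre of underside; x along its slots. 150 (x) by 124 mm. Three slots at y = -38, 0, 38 mm, 32 mm wide between ribs 60 mm long, 36 mm high; cartridges lie on a seat 12 mm above the worktop (centre 26, top 40 mm high) and stand out of the ribs 2 mm at each end. Beyond the slot ends is only a 4 mm floor, with a 7 mm lip 72 mm from the centre: room for fingers.
- screw_cap_center (a point): Centre of the column's grey screw cap, 66 mm across, 24 mm high, lying mouth up on the worktop; loose, to be left alone.
- beaker_center (a point): Centre of a glass beaker, 53 mm across, 69 mm high; loose, to be left alone.
- amber_bottle_center (a point): Centre of an amber bottle with a black cap, 46 mm across, 102 mm high; loose, to be left alone.
Not all that is in view belongs to the job. What is shaped like the part that bears cartridge_a_center but yellow is not meant.

How it is judged:
By the outcome, as a careful person would: the job done as asked, in the order asked, and still so for the second after the job is handed in, with the robot touching nothing.
It also fails if it takes over 72 s, if anything falls off the work surface, if the arm or the gripper's body presses on something with over 40 N, if the wrist force passes 120 N, or if a joint passes its speed limit or range.

## Robot

A 6-joint arm with a two-finger parallel gripper is mounted at the origin on a cart in front of the work surface, level with it; the furniture and walls round the work are solid. World frame = base frame: x ahead of the robot, y to its left, z up, the work surface at z = 0. Lengths are in m, angles in rad, forces in N, time in s.
With the tool pointing down it reaches from about 0.25 to 0.775 m from the base axis. Payload 4 kg.
Tool frame: the origin (TCP) lies on the centre line of the jaws, within the pads' length; the fingertips stand 25 mm ahead of it and the grasp point (between the pads) lies 6 mm ahead of it; z points along the fingers, y is the line along which they close (so a half turn about z gives the same grasp; the last joint's range is limited). The gripper opens to 94 mm and grips with 3 to 60 N. Pads are 16 mm wide; open, the fingers measure 119 mm over their backs; the gripper's body (75 mm by 177 mm) begins 78 mm behind the grasp point.
Start: joints at [-0.103, 0.087, 1.371, -0, 1.684, -0.103], TCP at [0.55, -0, 0.231] pointing down, gripper open.
Joint ranges: [-3.1, 3.1], [-0.76, 2.03], [0.27, 2.55], [-1.08, 4.22], [0.17, 2.65], [-2.57, 2.57]. Speed limits (rad/s): [2.79, 2.79, 3.14, 3.14, 3.14, 3.14].

## Interface

Orientations are given as [roll, pitch, yaw] about the fixed x, y, z axes, in that order (R = Rz(yaw) Ry(pitch) Rx(roll)).
In Python, from bench import robot, imaging gives the robot as it stands. The module is installed in compiled form; this text tells all that it offers.
- The arm moves only by the tool drive_tool, never from a script. Its argument "series" is a list of rows, each a list of 3 entries, a list of its own where there are three numbers: the finger opening in m, from 0 to 0.094, then the shift along the tool's x, y, z in m, then the turn, a rotation vector about the tool's x, y, z in rad. A call has 1 to 5 rows; each row is the pose to reach, as a shift and turn from the pose commanded when the call began, along the tool's axes at that moment; what a row does not reach only later rows make up. A row lasts 1/8 s, in which the tool goes at most 62.5 mm and 10.7 degrees, less where a joint would pass 70% of its speed; a pose out of reach is approached as far as the arm can. A call with a gripper value outside its range is refused whole. The fingers move at their own pace and stop on an object; the grip force is fixed at half the most. Time passes only in rows, so rows that repeat a pose let the fingers close. It gives the time, the measured TCP pose, the force, the opening and the grip force at its end, in the units of the state.
- robot.get_obs(): the state, without advancing time (a new reading comes with each control period).
- imaging.snapshot(name): name is "scene" or "side" or "wrist"; returns the picture (420x560x3 uint8, red, green, blue); there is no depth.
- imaging.get_calibration(name): a dict with "intrinsics" (3x3 intrinsics, pixels), "position" and "rotation" of the camera in the world. Camera axes: x right, y up, looking along -z (the intrinsics and any distortion apply to the point x, -y, -z); pixel columns grow to the right and rows downward; lengths in m; the calibration is good to about 2 mm. A picture is of the moment at which its call begins: read the wrist's pose just before it. get_calibration takes no time and is no camera call; for the wrist camera it gives the pose at the moment of the call.
- robot.close_job(): hands the job in; it is judged then, once.
The state is a dict: "time": time; "joint_positions": joint angles; "qvel": joint speeds; "joint_torque": joint torques, N m; "tool_pos": TCP position; "ee_rot": TCP orientation; "wrist_force": force on the tool from outside, world axes, zero at the start; "wrist_torque": the same for the moment, N m; "width": finger opening in m; "finger_force": force on a finger pad.
Only numpy, scipy, OpenCV 4.12 (cv2) and the standard library are available. Lean on these libraries where they do the work, as an engineer would, in place of code of your own. Each camera call takes 0.05 s, during which the arm holds its last target. There are 200 camera calls.

## Working session

There is one attempt and no reset: what is moved stays moved. The work goes in short steps, Python scripts to look and compute and a tool call to move; the robot and the scene stay as the last step left them, time stands still between calls to the robot, and variables do not carry over. Pictures are saved under pics/ and viewed, at most 10 in all, crops included, and the job is handed in when it is done.

Besides the shell and the picture viewer there is one more tool, called after "Emit:" in YAML: its name, and indented under it one key for each argument. drive_tool: Moves the arm, as the interface text tells. Its arguments: {"type":"object","properties":{"series":{"type":"array"}},"required":["series"]}

```bash
mkdir -p pics; python3 - <<'E'
from bench import robot, imaging
import cv2, numpy as np
o=robot.get_obs(); print(o)
ims=[]
for n in ["scene","side","wrist"]:
    im=imaging.snapshot(n); cv2.imwrite(f"pics/{n}0.png",im[:,:,::-1]); c=imaging.get_calibration(n); print(n,{k:np.round(v,4).tolist() if not isinstance(v,str) else v for k,v in c.items()})
E
```

```text
{'time': 0.0, 'joint_positions': array([-1.03117873e-01,  8.79272222e-02,  1.37221366e+00, -7.94094003e-07,
        1.68360314e+00, -1.03099921e-01]), 'qvel': array([ 0.00048133, -0.00071795, -0.00079355,  0.0006748 , -0.00119794,
       -0.00132684]), 'joint_torque': array([ 1.28542815e-03, -3.40182602e+01, -3.02423716e+01,  7.18220207e-02,
        3.29729996e-02, -1.13141955e-04]), 'tool_pos': array([5.49514024e-01, 3.55836853e-05, 2.29339898e-01]), 'ee_rot': array([-3.13945263e+00, -2.20628003e-04,  1.57077805e+00]), 'wrist_force': array([0.25280858, 0.67747363, 0.11266053]), 'wrist_torque': array([ 0.00582914,  0.01885746, -0.02857286]), 'finger_force': 0.0, 'width': 0.09388561647623077}
scene {'intrinsics': [[430.3977, 0.0, 277.6457], [0.0, 430.3977, 204.9614], [0.0, 0.0, 1.0]], 'position': [-0.0167, -0.7528, 0.768], 'rotation': [0.9232, 0.0095, -0.74]}
side {'intrinsics': [[460.6908, 0.0, 283.5059], [0.0, 460.6908, 209.7504], [0.0, 0.0, 1.0]], 'position': [0.5881, 0.7866, 0.6104], 'rotation': [1.0109, -0.0122, -3.1207]}
wrist {'intrinsics': [[356.5962, 0.0, 279.3223], [0.0, 356.5962, 203.5947], [0.0, 0.0, 1.0]], 'position': [0.5505, 0.0755, 0.3846], 'rotation': [-0.2647, 0.0017, -0.0001]}
```

View pics/scene0.png

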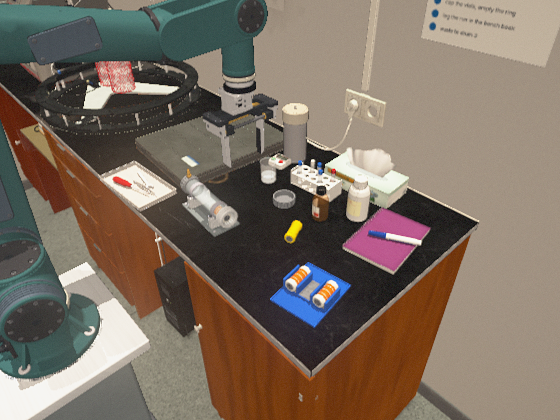

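View pics/side0.png

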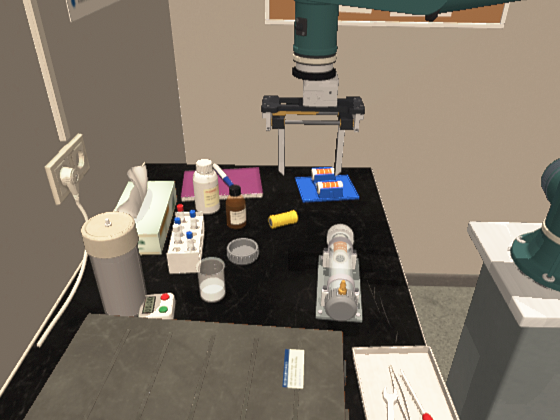

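View pics/wrist0.png

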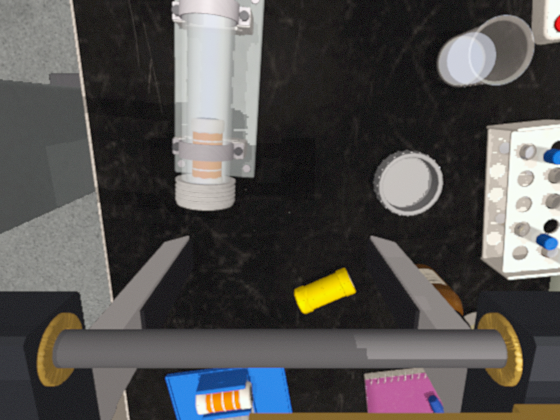

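```bash
cat > h.py <<'E'
from bench import robot, imaging
import cv2, numpy as np
from scipy.spatial.transform import Rotation as R
def cam(n):
    c=imaging.get_calibration(n); r=np.array(c["rotation"],float)
    M=r if r.shape==(3,3) else R.from_euler("xyz",r).as_matrix()
    return np.array(c["intrinsics"]),np.array(c["position"]),M
def ray(c,uv):
    K,p,M=c; d=np.linalg.inv(K)@np.array([uv[0],uv[1],1.]); d=M@(d*[1,-1,-1]); return p,d/np.linalg.norm(d)
def onz(c,uv,z):
    p,d=ray(c,uv); return p+d*(z-p[2])/d[2]
def proj(c,X):
    K,p,M=c; q=M.T@(np.asarray(X)-p); q=K@(q*[1,-1,-1]); return q[:2]/q[2]
def tri(c1,u1,c2,u2):
    (p,d),(q,e)=ray(c1,u1),ray(c2,u2); s=np.linalg.lstsq(np.c_[d,-e],q-p,rcond=None)[0]
    a,b=p+s[0]*d,q+s[1]*e; return (a+b)/2,np.linalg.norm(a-b)
def hsv(im): return cv2.cvtColor(im,cv2.COLOR_RGB2HSV)
def comps(m,amin):
    n,l,s,ce=cv2.connectedComponentsWithStats(m.astype(np.uint8)); return [(ce[i],s[i],l==i) for i in range(1,n) if s[i][4]>=amin]
E
python3 - <<'E'
from h import *
np.set_printoptions(precision=4,suppress=True)
for n in ["scene","side","wrist"]:
    im=cv2.imread(f"pics/{n}0.png")[:,:,::-1]; h=hsv(im); c=cam(n)
    m=cv2.inRange(h,(5,130,120),(18,255,255))>0
    m=cv2.morphologyEx(m.astype(np.uint8),cv2.MORPH_CLOSE,np.ones((5,5)))
    for ce,s,_ in comps(m,15): print(n,"orange",ce,s,onz(c,ce,.034))
    m=cv2.inRange(h,(105,150,60),(125,255,255))
    for ce,s,l in comps(m,300):
        r=cv2.minAreaRect(np.argwhere(l)[:,::-1].astype(np.float32)); print("blue",ce,s,[onz(c,p,.005)[:2] for p in cv2.boxPoints(r)])
    m=cv2.inRange(h,(22,150,120),(35,255,255))
    for ce,s,l in comps(m,100): print("yellow",ce,s,onz(c,ce,.02))
c=cam("scene"); print(onz(c,(228,216),.055), onz(cam("side"),(340,232),.08),onz(cam("wrist"),(206,209),.055))
E
```

```text
scene orange [113.2032 232.8765] [  39  126  140  192 8023] [0.2365 0.1735 0.034 ]
scene orange [188.1852 173.3333] [187 169   4   9  27] [0.5385 0.2825 0.034 ]
scene orange [344.6038 177.0566] [336 172  18  11  53] [ 0.8795 -0.0672  0.034 ]
scene orange [318.0526 198.3684] [315 196   8   7  19] [ 0.7388 -0.0878  0.034 ]
scene orange [405.8743 345.0652] [ 348  257  111  163 6514] [ 0.5084 -0.542   0.034 ]
scene orange [252.6638 368.0772] [ 184  261  143  159 6152] [ 0.2546 -0.3755  0.034 ]
scene orange [299.163  275.3481] [291 269  16  15 135] [ 0.4863 -0.2658  0.034 ]
scene orange [326.6533 290.7733] [318 284  17  16 150] [ 0.4982 -0.341   0.034 ]
scene orange [359.704  354.6509] [348 322  31  72 696] [ 0.425 -0.494  0.034]
blue [308.9715 295.3672] [ 270  262   81   66 1966] [array([ 0.404 , -0.2528]), array([ 0.5665, -0.1891]), array([ 0.5745, -0.3506]), array([ 0.4232, -0.3928])]
yellow [293.307  230.1953] [284 220  18  24 215] [ 0.6001 -0.1288  0.02  ]
side orange [282.   9.] [270   0  25  19 475] [ 0.6728 -3.0528  0.034 ]
side orange [475.3909  14.4518] [434   3  70  19 788] [-0
[... 579 characters left out ...]
rray([ 0.3937, -0.3878]), array([ 0.4068, -0.2393]), array([ 0.569 , -0.2143])]
yellow [283.52  217.744] [270 211  27  17 250] [ 0.5998 -0.12    0.02  ]
wrist orange [454.7879 304.8182] [448 301  12  10  66] [ 0.7433 -0.1351  0.034 ]
wrist orange [222.5647 401.1118] [206 391  34  22 510] [ 0.4818 -0.2649  0.034 ]
wrist orange [269. 414.] [250 414  39   1  39] [ 0.5373 -0.2839  0.034 ]
blue [228.3865 389.7716] [ 164  368  129   52 4383] [array([ 0.4033, -0.2486]), array([ 0.5598, -0.231 ]), array([ 0.5666, -0.3095]), array([ 0.4028, -0.3289])]
yellow [323.6373 291.2184] [ 294  268   62   46 1497] [ 0.6001 -0.1263  0.02  ]
[0.4847 0.0023 0.055 ] [0.4836 0.0204 0.08  ] [ 0.4794 -0.0192  0.055 ]
```

Emit:
drive_tool:
  series:
    - [0.094,[-0.06,-0.012,0],[0,0,-0.03]]
    - [0.094,[-0.12,-0.025,0],[0,0,-0.06]]
    - [0.094,[-0.18,-0.04,0],[0,0,-0.1]]
    - [0.094,[-0.24,-0.05,0],[0,0,-0.13]]
    - [0.094,[-0.29,-0.06,0],[0,0,-0.13]]

```text
time: 0.78
tool_pos: [0.4891, -0.2921, 0.2301]
ee_rot: [-3.141, -0.0, 1.7]
wrist_force: [1.4, 1.0, 0.2]
width: 0.0936
finger_force: 0.0
```

Emit:
drive_tool:
  series:
    - [0.094,[0,0,0],[0,0,0]]
    - [0.094,[0,0,0],[0,0,0]]

```text
time: 1.02
tool_pos: [0.49, -0.2895, 0.2301]
ee_rot: [-3.141, -0.001, 1.701]
wrist_force: [-0.1, -0.3, -0.0]
width: 0.094
finger_force: 0.0
```

```bash
python3 - <<'E'
from h import *
np.set_printoptions(precision=4,suppress=True)
o=robot.get_obs();print(o["time"],o["tool_pos"],o["ee_rot"],o["joint_positions"])
c=cam("wrist"); im=imaging.snapshot("wrist"); cv2.imwrite("pics/w1.png",im[:,:,::-1]); print(c[1]); h=hsv(im)
m=cv2.morphologyEx(cv2.inRange(h,(5,130,120),(18,255,255)),cv2.MORPH_CLOSE,np.ones((5,5)))
for ce,s,l in comps(m,200): 
    r=cv2.minAreaRect(np.argwhere(l)[:,::-1].astype(np.float32)); print("or",ce,s[4],r,onz(c,r[0],.038),[onz(c,p,.038)[:2] for p in cv2.boxPoints(r)])
m=cv2.inRange(h,(105,150,60),(125,255,255))
for ce,s,l in comps(m,800):
    r=cv2.minAreaRect(np.argwhere(l)[:,::-1].astype(np.float32)); print("blue",s,r,[onz(c,p,.005)[:2] for p in cv2.boxPoints(r)])
E
```

```text
1.025 [ 0.49   -0.2895  0.2301] [-3.1413 -0.0013  1.7006] [-0.6338  0.1307  1.3239  0.0007  1.688  -0.7635]
[ 0.4808 -0.2148  0.3852]
or [552.0223  35.259 ] 583 ((551.0, 37.0), (42.0, 16.0), 90.0) [ 0.714  -0.1231  0.038 ] [array([ 0.7014, -0.1075]), array([ 0.7154, -0.1057]), array([ 0.7269, -0.1391]), array([ 0.7125, -0.141 ])]
or [274.3607 158.3747] 427 ((275.0, 159.0), (26.0, 40.0), 90.0) [ 0.4828 -0.2636  0.038 ] [array([ 0.462 , -0.2536]), array([ 0.5004, -0.2486]), array([ 0.5039, -0.2738]), array([ 0.4649, -0.2789])]
blue [ 202  132  132  116 4020] ((268.9770202636719, 189.14926147460938), (113.17488861083984, 131.08726501464844), 88.45184326171875) [array([ 0.4037, -0.2525]), array([ 0.5394, -0.2311]), array([ 0.5641, -0.3554]), array([ 0.4164, -0.3791])]
```

View pics/w1.png

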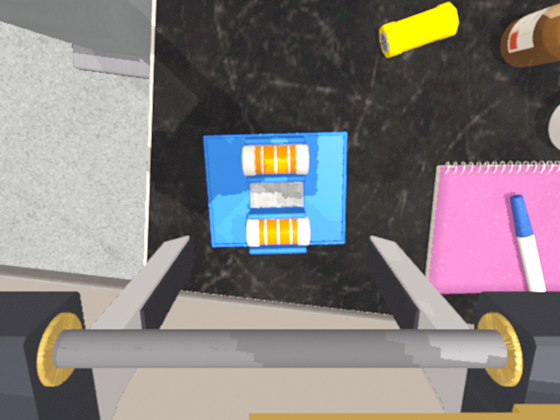

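```bash
python3 - <<'E'
from h import *
np.set_printoptions(precision=4,suppress=True)
im=cv2.imread("pics/w1.png")[:,:,::-1]; h=hsv(im); c=cam("wrist")
bl=cv2.inRange(h,(95,110,60),(125,255,255))
for x0,y0,x1,y1 in [(225,142,325,176),(225,214,325,248)]:
    m=np.zeros(bl.shape,np.uint8); o=cv2.inRange(h,(5,90,120),(22,255,255))|cv2.inRange(h,(0,0,165),(179,70,255))
    m[y0:y1,x0:x1]=o[y0:y1,x0:x1]; m=cv2.morphologyEx(m,cv2.MORPH_CLOSE,np.ones((7,7)))
    ce,s,l=max(comps(m,100),key=lambda t:t[1][4]); pts=np.argwhere(l)[:,::-1].astype(np.float32)
    r=cv2.minAreaRect(pts); b=cv2.boxPoints(r)
    mm=[np.mean(pts[(pts[:,0]>=a)&(pts[:,0]<a+4)],axis=0) for a in (s[0]+2,s[0]+s[2]-6)]
    w=[onz(c,p,.036)[:2] for p in mm]; print(ce,s,r,"ctr",onz(c,r[0],.036),"moments",onz(c,ce,.036)[:2],"yaw",np.degrees(np.arctan2(*(w[1]-w[0])[::-1])))
    e=[onz(c,(a,r[0][1]),.03)[:2] for a in (s[0],s[0]+s[2])]; print("len",np.linalg.norm(e[1]-e[0]))
t=[(204,136),(346,132)]; q=[onz(c,p,.004)[:2] for p in t]; d=q[1]-q[0]; print("tray edge",q,np.linalg.norm(d),np.degrees(np.arctan2(d[1],d[0])))
cv2.imwrite("pics/crop1.png",cv2.resize(im[115:265,190:370,::-1],None,fx=4,fy=4))
E
```

```text
[275.0585 158.4001] [ 242  144   67   32 1762] ((275.02581787109375, 159.28948974609375), (30.573884963989258, 66.34672546386719), 88.85424041748047) ctr [ 0.4831 -0.2637  0.036 ] moments [ 0.4831 -0.2629] yaw 8.843587318537637
len 0.06691855990786794
[277.7905 231.2387] [ 246  217   65   30 1437] ((277.9598693847656, 231.57376098632812), (28.014751434326172, 64.13191986083984), 88.80650329589844) ctr [ 0.4957 -0.3378  0.036 ] moments [ 0.4955 -0.3375] yaw 8.971024305578426
len 0.06855453862351159
tray edge [array([ 0.406 , -0.2536]), array([ 0.5536, -0.23  ])] 0.14950369967543883 9.087989720631265
```

View pics/crop1.png

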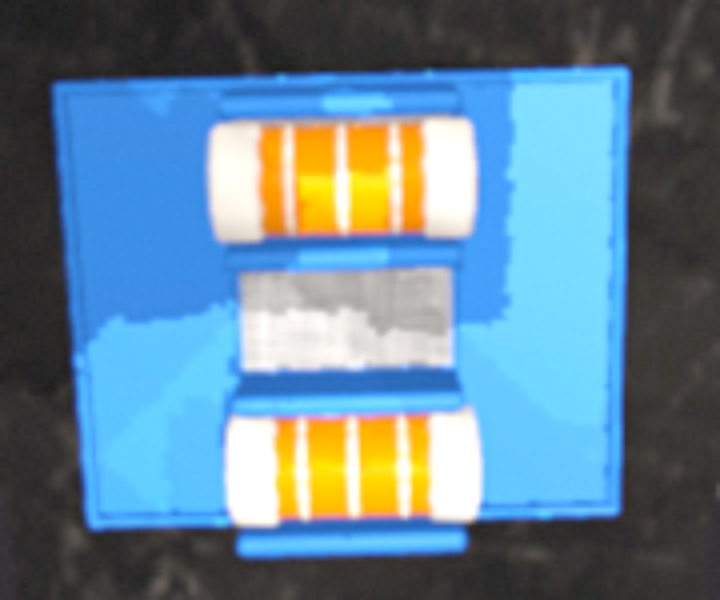

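Emit:
drive_tool:
  series:
    - [0.094,[0.0267,-0.0036,0.04],[0,0,-0.027]]
    - [0.094,[0.0267,-0.0036,0.1],[0,0,-0.027]]
    - [0.094,[0.0267,-0.0036,0.15],[0,0,-0.027]]
    - [0.094,[0.0267,-0.0036,0.18],[0,0,-0.027]]
    - [0.094,[0.0267,-0.0036,0.191],[0,0,-0.027]]

```text
time: 1.7
tool_pos: [0.4823, -0.2615, 0.0374]
ee_rot: [-3.139, -0.003, 1.73]
wrist_force: [0.4, -0.3, -0.9]
width: 0.0945
finger_force: 0.0
```

Emit:
drive_tool:
  series:
    - [0.094,[0,0,0],[0,0,0]]
    - [0.055,[0,0,0],[0,0,0]]
    - [0.055,[0,0,0],[0,0,0]]
    - [0.055,[0,0,0],[0,0,0]]
    - [0.055,[0,0,0],[0,0,0]]

```text
time: 2.33
tool_pos: [0.4833, -0.2644, 0.0403]
ee_rot: [3.141, 0.001, 1.728]
wrist_force: [0.1, 0.5, 2.5]
width: 0.0636
finger_force: 30.0
```

Emit:
drive_tool:
  series:
    - [0.055,[0,0,-0.04],[0,0,0]]
    - [0.055,[0.02,0.003,-0.09],[0,0,0]]
    - [0.055,[0.07,0.011,-0.12],[0,0,0]]
    - [0.055,[0.125,0.02,-0.15],[0,0,0]]
    - [0.055,[0.178,0.028,-0.16],[0,0,0]]

```text
time: 2.95
tool_pos: [0.4835, -0.0826, 0.2019]
ee_rot: [3.138, 0.002, 1.727]
wrist_force: [0.8, 0.3, -1.7]
width: 0.0642
finger_force: 30.0
```

Emit:
drive_tool:
  series:
    - [0.055,[0,0,0],[0,0,0.158]]
    - [0.055,[0,0,0],[0,0,0.158]]
    - [0.055,[0,0,0],[0,0,0.158]]

```text
time: 3.32
tool_pos: [0.4826, -0.0842, 0.199]
ee_rot: [-3.141, -0.0, 1.571]
wrist_force: [0.3, -0.5, 0.1]
width: 0.0636
finger_force: 30.0
```

```bash
python3 - <<'E'
from h import *
np.set_printoptions(precision=4,suppress=True)
o=robot.get_obs();print(o["time"],o["tool_pos"],o["ee_rot"],o["width"])
c=cam("wrist"); im=imaging.snapshot("wrist"); cv2.imwrite("pics/w2.png",im[:,:,::-1]); print(*c[1:])
cv2.imwrite("pics/w2b.png",cv2.resize(im[:,:,::-1],(784,588)))
E
```

```text
3.325 [ 0.4826 -0.0842  0.199 ] [-3.1408 -0.0002  1.5711] 0.06361528589161851
[ 0.4833 -0.0087  0.3541] [[ 1.     -0.0004  0.0008]
 [ 0.0002  0.9652  0.2616]
 [-0.0009 -0.2616  0.9652]]
```

View pics/w2b.png

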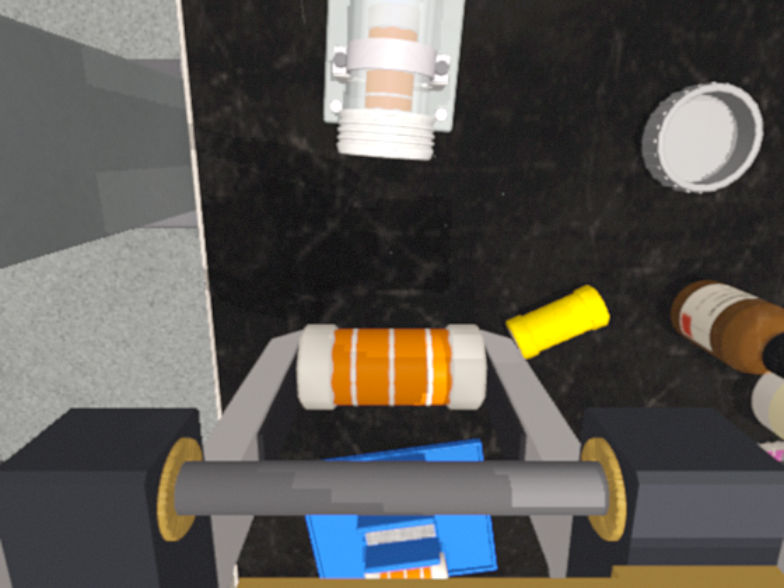

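```bash
python3 - <<'E'
from h import *
np.set_printoptions(precision=4,suppress=True)
im=cv2.imread("pics/w2.png")[:,:,::-1]; c=cam("wrist")
g=im.min(axis=2).astype(int)
print("rows: left/right collar edges")
for r in range(82,114,3):
    x=np.where(g[r,225:325]>110)[0]+225
    if len(x)>5: a,b=onz(c,(x[0]-.5,r),.055),onz(c,(x[-1]+.5,r),.055); print(r,x[0],x[-1],a[:2],b[:2],(a+b)[:2]/2,b[0]-a[0])
print("front edge")
P=[]
for u in range(244,308,4):
    y=np.where(g[80:130,u]>110)[0]
    if len(y): P.append((u,80+y[-1]+.5)); 
print(P); 
# collar top front: height varies: z=.055+sqrt(.0275^2-dx^2); camera nearly overhead
W=[]
for p in P:
    q=onz(c,p,.055); 
    for _ in range(5): q=onz(c,p,.055+np.sqrt(max(.0275**2-(q[0]-.482)**2,0)))
    W.append(q)
W=np.array(W); print(W); k=np.polyfit(W[2:-2,0],W[2:-2,1],1); print(k,np.degrees(np.arctan(k[0])))
# tube edges from screw/base: plate edges
c0=(c[0],np.array([.5505,.0755,.3846]),R.from_euler("xyz",[-.2647,.0017,-.0001]).as_matrix())
im0=cv2.imread("pics/wrist0.png")[:,:,::-1]; cv2.imwrite("pics/col.png",cv2.resize(im0[0:220,140:300,::-1],None,fx=2.7,fy=2.7,interpolation=cv2.INTER_CUBIC))
E
```

```text
rows: left/right collar edges
82 231 323 [0.4443 0.0103] [0.5182 0.0103] [0.4812 0.0103] 0.07396372192612216
85 231 323 [0.4442 0.008 ] [0.5183 0.008 ] [0.4812 0.008 ] 0.07411841530545293
88 242 322 [0.4529 0.0058] [0.5176 0.0057] [0.4852 0.0057] 0.06468842614015996
91 241 322 [0.452  0.0035] [0.5176 0.0034] [0.4848 0.0034] 0.06562474989338674
94 243 309 [0.4536 0.0012] [0.5073 0.0011] [0.4804 0.0012] 0.05373455984857217
97 241 309 [ 0.4519 -0.0011] [ 0.5073 -0.0012] [ 0.4796 -0.0012] 0.05545557247274702
100 242 308 [ 0.4526 -0.0035] [ 0.5066 -0.0035] [ 0.4796 -0.0035] 0.053961978044936354
103 241 309 [ 0.4518 -0.0058] [ 0.5074 -0.0058] [ 0.4796 -0.0058] 0.0556904908183633
106 241 308 [ 0.4517 -0.0081] [ 0.5067 -0.0081] [ 0.4792 -0.0081] 0.05500001572229901
109 243 308 [ 0.4532 -0.0105] [ 0.5067 -0.0105] [ 0.48   -0.0105] 0.05349564548628427
112 273 307 [ 0.4775 -0.0128] [ 0.506  -0.0128] [ 0.4918 -0.0128] 0.028427274393466095
front edge
[(244, np.float64(109.5)), (248, np.float64(109.5)), (252, np.float64(110.5)), (256, np.float64(110.5)), (260, np.float64(111.5)), (264, np.float64(111.5)), (268, np.float64(111.5)), (272, np.float64(111.5)), (276, np.float64(112.5)), (280, np.float64(112.5)), (284, np.float64(112.5)), (288, np.float64(113.5)), (292, np.float64(113.5)), (296, np.float64(113.5)), (300, np.float64(113.5)), (304, np.float64(114.5))]
[[ 0.4544 -0.0109  0.055 ]
 [ 0.459  -0.0108  0.07  ]
 [ 0.4624 -0.0115  0.0743]
 [ 0.4656 -0.0114  0.0771]
 [ 0.4687 -0.0121  0.0791]
 [ 0.4717 -0.0121  0.0805]
 [ 0.4747 -0.0121  0.0815]
 [ 0.4777 -0.0121  0.0822]
 [ 0.4807 -0.0128  0.0825]
 [ 0.4836 -0.0128  0.0825]
 [ 0.4866 -0.0128  0.0821]
 [ 0.4895 -0.0136  0.0814]
 [ 0.4925 -0.0136  0.0804]
 [ 0.4956 -0.0136  0.0789]
 [ 0.4987 -0.0136  0.0769]
 [ 0.5019 -0.0144  0.074 ]]
[-0.069   0.0205] -3.9455530803441734
```

View pics/col.png

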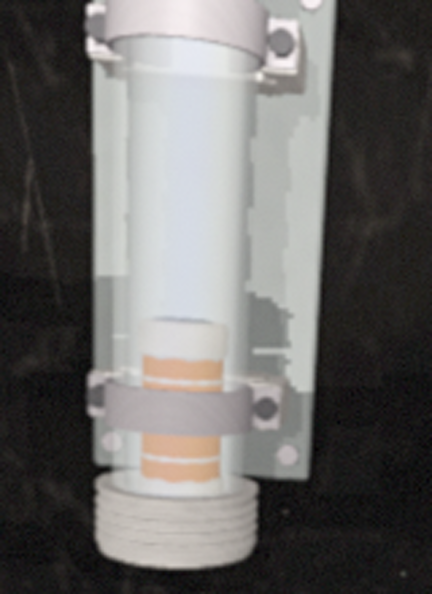

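```bash
python3 - <<'E'
from h import *
np.set_printoptions(precision=4,suppress=True)
K=cam("wrist")[0]; c0=(K,np.array([.5505,.0755,.3846]),R.from_euler("xyz",[-.2647,.0017,-.0001]).as_matrix())
for l,r,y in [(128,250,100),(128,249,200),(126,249,300),(96,257,500),(98,254,545),(117,265,25),(142,222,400),(146,226,340)]:
    a,b=[onz(c0,(140+u/2.7,y/2.7),.055) for u in (l,r)]; print(a[:2],b[:2],(a+b)[:2]/2)
print("C far end",onz(c0,(140+186/2.7,320/2.7),.06)[:2], "mouth",onz(c0,(140+178/2.7,566/2.7),.07)[:2])
E
```

```text
[0.4718 0.1329] [0.5102 0.1329] [0.491  0.1329]
[0.4698 0.1032] [0.5089 0.1032] [0.4893 0.1032]
[0.467  0.0719] [0.5078 0.0719] [0.4874 0.0719]
[0.4519 0.0041] [0.5082 0.0042] [0.4801 0.0042]
[ 0.4513 -0.0121] [ 0.5066 -0.0121] [ 0.479  -0.0121]
[0.4698 0.1542] [0.5156 0.1542] [0.4927 0.1542]
[0.4702 0.0389] [0.4975 0.0389] [0.4838 0.0389]
[0.4728 0.0589] [0.4996 0.0589] [0.4862 0.0589]
C far end [0.4875 0.0656] mouth [ 0.4825 -0.0155]
```

Emit:
drive_tool:
  series:
    - [0.055,[-0.006,-0.0025,0],[0,0,0.18]]
    - [0.055,[-0.012,-0.005,0],[0,0,0.36]]
    - [0.055,[-0.018,-0.007,0],[0,0,0.54]]
    - [0.055,[-0.024,-0.01,0],[0,0,0.72]]
    - [0.055,[-0.028,-0.0114,0],[0,0,0.9]]

```text
time: 4.0
tool_pos: [0.471, -0.1128, 0.199]
ee_rot: [-3.141, 0.0, 0.663]
wrist_force: [-0.4, 0.3, -1.2]
width: 0.0638
finger_force: 30.0
```

Emit:
drive_tool:
  series:
    - [0.055,[0,0,0.02],[0,0,0.18]]
    - [0.055,[0,0,0.05],[0,0,0.36]]
    - [0.055,[0,0,0.08],[0,0,0.54]]
    - [0.055,[0,0,0.11],[0,0,0.7]]
    - [0.055,[0,0,0.14],[0,0,0.752]]

```text
time: 4.62
tool_pos: [0.4711, -0.1126, 0.0582]
ee_rot: [-3.141, 0.0, -0.085]
wrist_force: [0.3, -0.8, -0.8]
width: 0.0639
finger_force: 30.0
```

Emit:
drive_tool:
  series:
    - [0.055,[0,0,0.008],[0,0,0]]
    - [0.055,[0,0,0.014],[0,0,0]]
    - [0.055,[0,0,0.018],[0,0,0]]
    - [0.055,[0,0,0.018],[0,0,0]]

```text
time: 5.12
tool_pos: [0.4718, -0.112, 0.0421]
ee_rot: [3.141, -0.001, -0.082]
wrist_force: [-0.4, -0.2, -1.2]
width: 0.0639
finger_force: 30.0
```

Emit:
drive_tool:
  series:
    - [0.055,[0,0,0.006],[0,0,0]]
    - [0.055,[0,0,0.009],[0,0,0]]
    - [0.055,[0,0,0.011],[0,0,0]]
    - [0.055,[0,0,0.012],[0,0,0]]
    - [0.055,[0,0,0.012],[0,0,0]]

```text
time: 5.75
tool_pos: [0.4714, -0.1118, 0.0294]
ee_rot: [-3.142, 0.0, -0.082]
wrist_force: [-0.1, 0.0, -0.1]
width: 0.064
finger_force: 30.0
```

Emit:
drive_tool:
  series:
    - [0.055,[0,0,0.0008],[0,0,0]]
    - [0.055,[0,0,0.0016],[0,0,0]]
    - [0.055,[0,0,0.0016],[0,0,0]]

```text
time: 6.12
tool_pos: [0.4716, -0.1119, 0.0283]
ee_rot: [3.141, -0.001, -0.082]
wrist_force: [-0.3, 0.6, 1.2]
width: 0.0637
finger_force: 30.0
```

Emit:
drive_tool:
  series:
    - [0.094,[0,0,0],[0,0,0]]
    - [0.094,[0,0,0],[0,0,0]]
    - [0.094,[0,0,-0.002],[0,0,0]]
    - [0.094,[0,0,-0.03],[0,0,0]]
    - [0.094,[0,0.005,-0.07],[0,0,0]]

```text
time: 6.75
tool_pos: [0.4698, -0.1162, 0.0973]
ee_rot: [-3.141, 0.003, -0.082]
wrist_force: [-0.5, 0.2, 0.3]
width: 0.0942
finger_force: 0.0
```

Emit:
drive_tool:
  series:
    - [0.094,[0,0.005,0],[0,0,-0.18]]
    - [0.094,[0,0.01,0],[0,0,-0.36]]
    - [0.094,[0,0.015,0],[0,0,-0.54]]
    - [0.094,[0,0.015,0],[0,0,-0.72]]
    - [0.094,[0,0.015,0],[0,0,-0.9]]

```text
time: 7.38
tool_pos: [0.4697, -0.1318, 0.098]
ee_rot: [3.141, -0.0, 0.823]
wrist_force: [0.1, 1.1, -0.1]
width: 0.094
finger_force: 0.0
```

Emit:
drive_tool:
  series:
    - [0.094,[0,0,0],[0,0,-0.18]]
    - [0.094,[0,0,0],[0,0,-0.36]]
    - [0.094,[0,0,0],[0,0,-0.54]]
    - [0.094,[0,0,0],[0,0,-0.672]]
    - [0.094,[0,0,0],[0,0,-0.672]]

```text
time: 8.0
tool_pos: [0.4698, -0.1317, 0.0979]
ee_rot: [3.141, 0.0, 1.488]
wrist_force: [0.1, -0.6, -0.2]
width: 0.094
finger_force: 0.0
```

```bash
python3 - <<'E'
from h import *
np.set_printoptions(precision=4,suppress=True)
o=robot.get_obs();print(o["time"],o["tool_pos"],o["ee_rot"],o["width"])
c=cam("wrist"); im=imaging.snapshot("wrist"); cv2.imwrite("pics/w3.png",im[:,:,::-1]); h=hsv(im)
o=cv2.inRange(h,(3,120,90),(19,255,255)); o=cv2.morphologyEx(o,cv2.MORPH_CLOSE,np.ones((9,9)))
for ce,s,l in comps(o,200):
    r=cv2.minAreaRect(np.argwhere(l)[:,::-1].astype(np.float32)); print(ce,s,r,onz(c,r[0],.022)[:2])
    b=[onz(c,p,.022)[:2] for p in cv2.boxPoints(r)]; d=[b[1]-b[0],b[2]-b[1]]; print([(np.linalg.norm(v),np.degrees(np.arctan2(v[1],v[0]))) for v in d])
E
```

```text
8.0 [ 0.4698 -0.1317  0.0979] [3.1414 0.     1.4882] 0.09398113092082416
[276.3159 195.5333] [ 258  165   43   61 1380] ((279.0, 195.0), (60.0, 42.0), 90.0) [ 0.4717 -0.113 ]
[(np.float64(0.027382136525666435), np.float64(-4.739118829866226)), (np.float64(0.0412071949053881), np.float64(-93.8673075791647))]
```

View pics/w3.png

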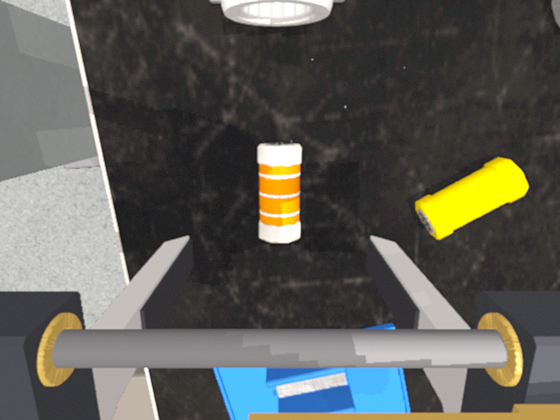

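Emit:
drive_tool:
  series:
    - [0.094,[0,0,0.035],[0,0,0]]
    - [0.094,[0,0,0.06],[0,0,0]]
    - [0.094,[0,0,0.069],[0,0,0]]
    - [0.094,[0,0,0.07],[0,0,0]]
    - [0.094,[0,0,0.07],[0,0,0]]

```text
time: 8.68
tool_pos: [0.4706, -0.1321, 0.029]
ee_rot: [3.14, 0.001, 1.489]
wrist_force: [0.1, 0.3, 0.1]
width: 0.0939
finger_force: 0.0
```

Emit:
drive_tool:
  series:
    - [0.02,[0,0,0],[0,0,0]]
    - [0.02,[0,0,0],[0,0,0]]
    - [0.02,[0,0,0],[0,0,0]]
    - [0.02,[0,0,0],[0,0,0]]
    - [0.02,[0,0,0],[0,0,0]]

```text
time: 9.3
tool_pos: [0.4697, -0.1317, 0.0279]
ee_rot: [3.142, -0.0, 1.49]
wrist_force: [0.6, -0.1, 0.2]
width: 0.0476
finger_force: 0.0
```

```bash
python3 - <<'E'
from h import *
np.set_printoptions(precision=4,suppress=True)
im=cv2.imread("pics/w3.png")[:,:,::-1]; g=im.min(axis=2).astype(int)
K=cam("wrist")[0]; M=None
c=cam("wrist"); dz=.0979-robot.get_obs()["tool_pos"][2]; c=(c[0],c[1]+[0,0,dz],c[2])  # pure vertical move since picture
for r in range(2,24,3):
    x=np.where(g[r,200:360]>130)[0]+200; a,b=onz(c,(x[0]-.5,r),.055),onz(c,(x[-1]+.5,r),.055); print(r,x[0],x[-1],a[:2],b[:2],((a+b)/2)[:2])
o=robot.get_obs();print(o["tool_pos"],o["width"],o["finger_force"])
E
```

```text
2 220 332 [ 0.4508 -0.0037] [ 0.507  -0.0083] [ 0.4789 -0.006 ]
5 221 332 [ 0.4512 -0.0051] [ 0.5069 -0.0096] [ 0.4791 -0.0074]
8 222 331 [ 0.4515 -0.0065] [ 0.5064 -0.0109] [ 0.4789 -0.0087]
11 223 329 [ 0.4518 -0.0079] [ 0.5053 -0.0122] [ 0.4786 -0.01  ]
14 225 328 [ 0.4527 -0.0093] [ 0.5048 -0.0135] [ 0.4787 -0.0114]
17 227 325 [ 0.4535 -0.0107] [ 0.5032 -0.0148] [ 0.4784 -0.0128]
20 233 318 [ 0.4564 -0.0124] [ 0.4996 -0.0159] [ 0.478  -0.0141]
23 245 306 [ 0.4622 -0.0142] [ 0.4935 -0.0168] [ 0.4779 -0.0155]
[ 0.4697 -0.1317  0.0279] 0.04761958983600919 0.0
```

Emit:
drive_tool:
  series:
    - [0.02,[0,0,0],[0,0,0]]
    - [0.02,[0,0,0],[0,0,0]]
    - [0.02,[0,0,0],[0,0,0]]
    - [0.02,[0,0,0],[0,0,0]]

```text
time: 9.8
tool_pos: [0.4697, -0.1317, 0.0279]
ee_rot: [3.142, -0.0, 1.49]
wrist_force: [0.2, -0.7, 1.3]
width: 0.0279
finger_force: 30.0
```

Emit:
drive_tool:
  series:
    - [0.02,[0,0,-0.01],[0,0,0]]
    - [0.02,[0,-0.0006,-0.03],[0,0,0]]
    - [0.02,[0.03,-0.0006,-0.039],[0,0,0]]
    - [0.02,[0.055,-0.0006,-0.039],[0,0,0]]
    - [0.02,[0.055,-0.0006,-0.039],[0,0,0]]

```text
time: 10.42
tool_pos: [0.4739, -0.0759, 0.0677]
ee_rot: [3.141, 0.0, 1.492]
wrist_force: [0.2, 0.3, -0.7]
width: 0.0276
finger_force: 30.0
```

Emit:
drive_tool:
  series:
    - [0.02,[0.006,0,0],[0,0,0]]
    - [0.02,[0.011,0,0],[0,0,0]]
    - [0.02,[0.015,0,0],[0,0,0]]
    - [0.02,[0.018,0,0],[0,0,0]]
    - [0.02,[0.02,0,0],[0,0,0]]

```text
time: 11.05
tool_pos: [0.4752, -0.0569, 0.0669]
ee_rot: [3.142, 0.0, 1.49]
wrist_force: [-0.1, -0.1, -0.7]
width: 0.0276
finger_force: 30.0
```

Emit:
drive_tool:
  series:
    - [0.02,[0.008,0,0],[0,0,0]]
    - [0.02,[0.016,0,0],[0,0,0]]
    - [0.02,[0.023,0,0],[0,0,0]]
    - [0.02,[0.028,0,0],[0,0,0]]
    - [0.02,[0.031,0,0],[0,0,0]]

```text
time: 11.68
tool_pos: [0.4777, -0.0256, 0.0669]
ee_rot: [3.142, 0.0, 1.49]
wrist_force: [0.5, -0.5, -0.7]
width: 0.0277
finger_force: 30.0
```

Emit:
drive_tool:
  series:
    - [0.02,[0,0,0.0015],[0,0,0]]
    - [0.044,[0,0,0.0015],[0,0,0]]
    - [0.044,[0,0,0.0015],[0,0,0]]
    - [0.044,[-0.001,0,0.0015],[0,0,0]]
    - [0.044,[-0.03,0,0.0015],[0,0,0]]

```text
time: 12.3
tool_pos: [0.4755, -0.0553, 0.0655]
ee_rot: [3.141, -0.0, 1.492]
wrist_force: [0.8, 0.0, -0.2]
width: 0.0439
finger_force: 0.0
```

Emit:
drive_tool:
  series:
    - [0.004,[-0.005,0,0],[0,0,0]]
    - [0.004,[-0.005,0,0],[0,0,0]]
    - [0.004,[-0.005,0,0],[0,0,0]]
    - [0.004,[-0.005,0,0],[0,0,0]]
    - [0.004,[-0.005,0,0],[0,0,0]]

```text
time: 12.92
tool_pos: [0.4749, -0.0606, 0.0654]
ee_rot: [3.141, -0.0, 1.49]
wrist_force: [0.0, -0.0, -0.6]
width: 0.0043
finger_force: 0.0
```

Emit:
drive_tool:
  series:
    - [0.004,[0.012,0,0],[0,0,0]]
    - [0.004,[0.022,0,0],[0,0,0]]
    - [0.004,[0.03,0,0],[0,0,0]]
    - [0.004,[0.036,0,0],[0,0,0]]
    - [0.004,[0.037,0,0],[0,0,0]]

```text
time: 13.55
tool_pos: [0.478, -0.0235, 0.0654]
ee_rot: [3.141, -0.0, 1.491]
wrist_force: [-0.8, -0.2, -0.4]
width: 0.0038
finger_force: 0.0
```

```bash
python3 - <<'E'
from h import *
im=imaging.snapshot("side"); a=cv2.resize(im[200:330,280:400,::-1],None,fx=4,fy=4,interpolation=cv2.INTER_CUBIC)
im=imaging.snapshot("scene"); b=cv2.resize(im[160:250,160:260,::-1],(320,288)); b=cv2.copyMakeBorder(b,0,520-288,0,0,cv2.BORDER_CONSTANT); cv2.imwrite("pics/p1.png",np.hstack([a,b]))
E
```

```text
(no output)
```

View pics/p1.png

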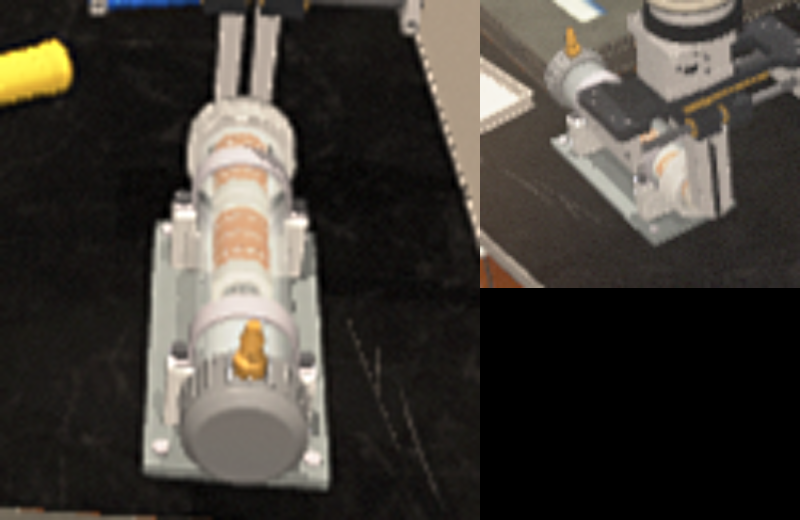

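Emit:
drive_tool:
  series:
    - [0.004,[0.001,0,0],[0,0,0]]
    - [0.004,[0.002,0,0],[0,0,0]]
    - [0.004,[0.002,0,0],[0,0,0]]

```text
time: 14.02
tool_pos: [0.478, -0.0221, 0.0654]
ee_rot: [3.142, 0.0, 1.49]
wrist_force: [-0.0, -0.5, 0.4]
width: 0.0038
finger_force: 0.1
```

Emit:
drive_tool:
  series:
    - [0.004,[0.001,0,0],[0,0,0]]
    - [0.004,[0.0015,0,0],[0,0,0]]
    - [0.004,[0.0015,0,0],[0,0,0]]

```text
time: 14.4
tool_pos: [0.4782, -0.0206, 0.0654]
ee_rot: [3.141, 0.0, 1.49]
wrist_force: [-0.3, -1.0, 0.0]
width: 0.0041
finger_force: 0.3
```

Emit:
drive_tool:
  series:
    - [0.004,[0.0007,0,0],[0,0,0]]
    - [0.004,[0.0015,0,0],[0,0,0]]
    - [0.004,[0.0015,0,0],[0,0,0]]

```text
time: 14.78
tool_pos: [0.4782, -0.0204, 0.0654]
ee_rot: [3.142, 0.003, 1.49]
wrist_force: [-0.7, -6.2, -0.2]
width: 0.004
finger_force: 2.7
```

Emit:
drive_tool:
  series:
    - [0.004,[0.0007,0,0],[0,0,0]]
    - [0.004,[0.0015,0,0],[0,0,0]]
    - [0.004,[0.0015,0,0],[0,0,0]]

```text
time: 15.15
tool_pos: [0.4782, -0.0203, 0.0655]
ee_rot: [-3.142, 0.006, 1.489]
wrist_force: [-0.2, -10.2, -0.5]
width: 0.0039
finger_force: 4.6
```

Emit:
drive_tool:
  series:
    - [0.004,[-0.02,0,0],[0,0,0]]
    - [0.094,[-0.05,0.005,-0.03],[0,0,0]]
    - [0.094,[-0.1,0.012,-0.06],[0,0,-0.06]]
    - [0.094,[-0.15,0.02,-0.08],[0,0,-0.12]]
    - [0.094,[-0.2,0.028,-0.08],[0,0,-0.18]]

```text
time: 15.78
tool_pos: [0.4917, -0.2207, 0.1482]
ee_rot: [3.136, 0.002, 1.672]
wrist_force: [0.9, 0.9, -0.4]
width: 0.0406
finger_force: 0.0
```

Emit:
drive_tool:
  series:
    - [0.094,[-0.06,0,0],[0,0,-0.058]]
    - [0.094,[-0.11,0,0],[0,0,-0.058]]
    - [0.094,[-0.11,0,0],[0,0,-0.058]]
    - [0.094,[-0.11,0,0],[0,0,-0.058]]

```text
time: 16.27
tool_pos: [0.5011, -0.3277, 0.145]
ee_rot: [3.141, -0.002, 1.728]
wrist_force: [-0.1, -0.1, -0.6]
width: 0.0805
finger_force: 0.0
```

Emit:
drive_tool:
  series:
    - [0.094,[-0.0091,-0.007,0.01],[0,0,0]]
    - [0.094,[-0.0091,-0.007,0.05],[0,0,0]]
    - [0.094,[-0.0091,-0.007,0.085],[0,0,0]]
    - [0.094,[-0.0091,-0.007,0.103],[0,0,0]]
    - [0.094,[-0.0091,-0.007,0.105],[0,0,0]]

```text
time: 16.9
tool_pos: [0.4948, -0.3376, 0.039]
ee_rot: [-3.14, -0.002, 1.729]
wrist_force: [0.2, 0.0, -0.0]
width: 0.094
finger_force: 0.0
```

Emit:
drive_tool:
  series:
    - [0.094,[0,0,0],[0,0,0]]
    - [0.055,[0,0,0],[0,0,0]]
    - [0.055,[0,0,0],[0,0,0]]
    - [0.055,[0,0,0],[0,0,0]]
    - [0.055,[0,0,0],[0,0,0]]

```text
time: 17.52
tool_pos: [0.4957, -0.3389, 0.0408]
ee_rot: [3.141, 0.001, 1.728]
wrist_force: [0.6, 0.0, 2.0]
width: 0.0639
finger_force: 30.0
```

Emit:
drive_tool:
  series:
    - [0.055,[0,0,-0.04],[0,0,0]]
    - [0.055,[0.02,0.001,-0.08],[0,0,0.1]]
    - [0.055,[0.075,0.004,-0.1],[0,0,0.28]]
    - [0.055,[0.13,0.0065,-0.11],[0,0,0.46]]
    - [0.055,[0.185,0.009,-0.11],[0,0,0.64]]

```text
time: 18.15
tool_pos: [0.4757, -0.1533, 0.1517]
ee_rot: [3.139, -0.001, 1.081]
wrist_force: [0.5, 0.2, -0.7]
width: 0.0639
finger_force: 30.0
```

Emit:
drive_tool:
  series:
    - [0.055,[0,0,0],[0,0,0.18]]
    - [0.055,[0,0,0],[0,0,0.36]]
    - [0.055,[0,0,0],[0,0,0.54]]
    - [0.055,[0,0,0],[0,0,0.72]]
    - [0.055,[0,0,0],[0,0,0.9]]

```text
time: 18.77
tool_pos: [0.4753, -0.1545, 0.1502]
ee_rot: [-3.141, 0.0, 0.182]
wrist_force: [-0.1, 0.3, -0.1]
width: 0.0636
finger_force: 30.0
```

Emit:
drive_tool:
  series:
    - [0.055,[0,0,0],[0,0,0.18]]
    - [0.055,[0,0,0],[0,0,0.27]]
    - [0.055,[0,0,0],[0,0,0.27]]

```text
time: 19.15
tool_pos: [0.4753, -0.1545, 0.1502]
ee_rot: [-3.141, 0.0, -0.081]
wrist_force: [1.3, 0.2, 0.4]
width: 0.0639
finger_force: 30.0
```

Emit:
drive_tool:
  series:
    - [0.055,[-0.0075,-0.0418,0.02],[0,0,0]]
    - [0.055,[-0.0075,-0.0418,0.07],[0,0,0]]
    - [0.055,[-0.0075,-0.0418,0.1],[0,0,0]]
    - [0.055,[-0.0075,-0.0418,0.115],[0,0,0]]
    - [0.055,[-0.0075,-0.0418,0.12],[0,0,0]]

```text
time: 19.77
tool_pos: [0.4713, -0.1123, 0.03]
ee_rot: [-3.141, 0.001, -0.082]
wrist_force: [-0.4, 0.9, -0.1]
width: 0.0639
finger_force: 30.0
```

Emit:
drive_tool:
  series:
    - [0.055,[0,0,0],[0,0,0]]
    - [0.055,[0,0,0.001],[0,0,0]]
    - [0.055,[0,0,0.0018],[0,0,0]]
    - [0.055,[0,0,0.0018],[0,0,0]]

```text
time: 20.27
tool_pos: [0.4717, -0.1124, 0.029]
ee_rot: [3.141, -0.001, -0.082]
wrist_force: [-0.0, -0.5, 0.1]
width: 0.0641
finger_force: 30.0
```

Emit:
drive_tool:
  series:
    - [0.094,[0,0,0.0004],[0,0,0]]
    - [0.094,[0,0,0.0004],[0,0,0]]
    - [0.094,[0,0,0],[0,0,0]]
    - [0.094,[0,0,-0.03],[0,0,0]]
    - [0.094,[0,0.005,-0.07],[0,0,0]]

```text
time: 20.9
tool_pos: [0.47, -0.1167, 0.0981]
ee_rot: [-3.141, 0.003, -0.082]
wrist_force: [0.8, 0.9, -0.5]
width: 0.0943
finger_force: 0.0
```

Emit:
drive_tool:
  series:
    - [0.094,[0,0.005,0],[0,0,-0.18]]
    - [0.094,[0,0.01,0],[0,0,-0.36]]
    - [0.094,[0,0.015,0],[0,0,-0.54]]
    - [0.094,[0,0.015,0],[0,0,-0.72]]
    - [0.094,[0,0.015,0],[0,0,-0.9]]

```text
time: 21.52
tool_pos: [0.4698, -0.1323, 0.0986]
ee_rot: [3.141, -0.0, 0.824]
wrist_force: [-0.2, -0.4, -1.0]
width: 0.0938
finger_force: 0.0
```

Emit:
drive_tool:
  series:
    - [0.094,[0,0,0],[0,0,-0.18]]
    - [0.094,[0,0,0],[0,0,-0.36]]
    - [0.094,[0,0,0],[0,0,-0.54]]
    - [0.094,[0,0,0],[0,0,-0.672]]
    - [0.094,[0,0,0],[0,0,-0.672]]

```text
time: 22.15
tool_pos: [0.4698, -0.1322, 0.0986]
ee_rot: [3.141, 0.0, 1.488]
wrist_force: [0.2, -0.4, 0.2]
width: 0.0937
finger_force: 0.0
```

```bash
python3 - <<'E'
from h import *
np.set_printoptions(precision=4,suppress=True)
o=robot.get_obs();print(o["time"],o["tool_pos"],o["ee_rot"],o["width"])
c=cam("wrist"); im=imaging.snapshot("wrist"); cv2.imwrite("pics/w4.png",im[:,:,::-1]); h=hsv(im)
o=cv2.inRange(h,(3,120,90),(19,255,255)); o=cv2.morphologyEx(o,cv2.MORPH_CLOSE,np.ones((9,9)))
for ce,s,l in comps(o,200):
    r=cv2.minAreaRect(np.argwhere(l)[:,::-1].astype(np.float32)); print(ce,s,r,onz(c,r[0],.022)[:2])
E
```

```text
22.15 [ 0.4698 -0.1322  0.0986] [3.1414 0.     1.4882] 0.09374434761099866
[275.3884 195.3151] [ 258  165   42   61 1187] ((278.4999694824219, 194.99998474121094), (40.99999237060547, 59.99999237060547), 0.0) [ 0.4714 -0.1136]
```

Same situation as the first time (cartridge at pixel (278,195)); repeat the grip and insertion.

Emit:
drive_tool:
  series:
    - [0.094,[0,0,0.035],[0,0,0]]
    - [0.094,[0,0,0.06],[0,0,0]]
    - [0.094,[0,0,0.069],[0,0,0]]
    - [0.06,[0,0,0.0707],[0,0,0]]
    - [0.02,[0,0,0.0707],[0,0,0]]

```text
time: 22.82
tool_pos: [0.4706, -0.1325, 0.0289]
ee_rot: [3.14, 0.001, 1.489]
wrist_force: [-1.0, 0.0, 0.1]
width: 0.0774
finger_force: 0.0
```

Emit:
drive_tool:
  series:
    - [0.02,[0,0,0],[0,0,0]]
    - [0.02,[0,0,0],[0,0,0]]
    - [0.02,[0,0,0],[0,0,0]]
    - [0.02,[0,0,0],[0,0,0]]
    - [0.02,[0,0,0],[0,0,0]]

```text
time: 23.45
tool_pos: [0.4698, -0.1322, 0.0279]
ee_rot: [3.141, -0.0, 1.49]
wrist_force: [0.2, -0.5, 0.1]
width: 0.0275
finger_force: 30.3
```

Emit:
drive_tool:
  series:
    - [0.02,[0,0,0],[0,0,0]]
    - [0.02,[0,0,0],[0,0,0]]
    - [0.02,[0,0,0],[0,0,0]]
    - [0.02,[0,0,0],[0,0,0]]

```text
time: 23.95
tool_pos: [0.4698, -0.1322, 0.0279]
ee_rot: [3.142, 0.0, 1.49]
wrist_force: [-0.1, -0.3, 0.1]
width: 0.0275
finger_force: 30.0
```

Emit:
drive_tool:
  series:
    - [0.02,[0,0,-0.01],[0,0,0]]
    - [0.02,[0,-0.0006,-0.03],[0,0,0]]
    - [0.02,[0.03,-0.0006,-0.039],[0,0,0]]
    - [0.02,[0.055,-0.0006,-0.039],[0,0,0]]
    - [0.02,[0.055,-0.0006,-0.039],[0,0,0]]

```text
time: 24.58
tool_pos: [0.474, -0.0764, 0.0677]
ee_rot: [3.14, 0.0, 1.492]
wrist_force: [0.3, -0.4, -1.0]
width: 0.0273
finger_force: 30.0
```

Emit:
drive_tool:
  series:
    - [0.02,[0.006,0,0],[0,0,0]]
    - [0.02,[0.011,0,0],[0,0,0]]
    - [0.02,[0.015,0,0],[0,0,0]]
    - [0.02,[0.018,0,0],[0,0,0]]
    - [0.02,[0.02,0,0],[0,0,0]]

```text
time: 25.2
tool_pos: [0.4753, -0.0574, 0.0669]
ee_rot: [-3.142, 0.0, 1.49]
wrist_force: [0.1, 0.1, -0.0]
width: 0.0277
finger_force: 30.0
```

Emit:
drive_tool:
  series:
    - [0.02,[0.008,0,0],[0,0,0]]
    - [0.02,[0.016,0,0],[0,0,0]]
    - [0.02,[0.023,0,0],[0,0,0]]
    - [0.02,[0.028,0,0],[0,0,0]]
    - [0.02,[0.031,0,0],[0,0,0]]

```text
time: 25.82
tool_pos: [0.4778, -0.0261, 0.0669]
ee_rot: [3.142, 0.0, 1.49]
wrist_force: [-0.4, -0.7, -0.8]
width: 0.0279
finger_force: 30.0
```

Emit:
drive_tool:
  series:
    - [0.02,[0,0,0.0015],[0,0,0]]
    - [0.044,[0,0,0.0015],[0,0,0]]
    - [0.044,[0,0,0.0015],[0,0,0]]
    - [0.044,[-0.001,0,0.0015],[0,0,0]]
    - [0.044,[-0.03,0,0.0015],[0,0,0]]

```text
time: 26.45
tool_pos: [0.4755, -0.0559, 0.0655]
ee_rot: [3.141, -0.0, 1.492]
wrist_force: [-0.3, 0.1, 0.4]
width: 0.044
finger_force: 0.0
```

Emit:
drive_tool:
  series:
    - [0.004,[-0.005,0,0],[0,0,0]]
    - [0.004,[-0.005,0,0],[0,0,0]]
    - [0.004,[-0.005,0,0],[0,0,0]]
    - [0.004,[-0.005,0,0],[0,0,0]]
    - [0.004,[-0.005,0,0],[0,0,0]]

```text
time: 27.08
tool_pos: [0.475, -0.061, 0.0654]
ee_rot: [3.142, -0.0, 1.49]
wrist_force: [0.9, -0.4, -0.5]
width: 0.0041
finger_force: 0.0
```

Emit:
drive_tool:
  series:
    - [0.004,[0.012,0,0],[0,0,0]]
    - [0.004,[0.022,0,0],[0,0,0]]
    - [0.004,[0.03,0,0],[0,0,0]]
    - [0.004,[0.036,0,0],[0,0,0]]
    - [0.004,[0.0375,0,0],[0,0,0]]

```text
time: 27.7
tool_pos: [0.478, -0.0236, 0.0654]
ee_rot: [3.141, 0.0, 1.491]
wrist_force: [0.3, -0.6, -0.3]
width: 0.0042
finger_force: 0.2
```

Emit:
drive_tool:
  series:
    - [0.004,[0.001,0,0],[0,0,0]]
    - [0.004,[0.002,0,0],[0,0,0]]
    - [0.004,[0.003,0,0],[0,0,0]]
    - [0.004,[0.0045,0,0],[0,0,0]]
    - [0.004,[0.005,0,0],[0,0,0]]

```text
time: 28.32
tool_pos: [0.4783, -0.0204, 0.0654]
ee_rot: [3.142, 0.003, 1.49]
wrist_force: [-1.2, -5.7, 0.9]
width: 0.0039
finger_force: 3.0
```

Emit:
drive_tool:
  series:
    - [0.004,[0,0,0],[0,0,0]]
    - [0.004,[0.0005,0,0],[0,0,0]]
    - [0.004,[0.0005,0,0],[0,0,0]]

```text
time: 28.7
tool_pos: [0.4783, -0.0204, 0.0655]
ee_rot: [3.142, 0.004, 1.489]
wrist_force: [-0.3, -6.5, -0.3]
width: 0.0038
finger_force: 3.2
```

Contact with the collar plane reached. Back away, rise, and look.

Emit:
drive_tool:
  series:
    - [0.004,[-0.02,0,0],[0,0,0]]
    - [0.004,[-0.06,0,-0.02],[0,0,0]]
    - [0.004,[-0.09,0,-0.07],[0,0,0]]
    - [0.004,[-0.1,0,-0.12],[0,0,0]]
    - [0.004,[-0.1,0,-0.14],[0,0,0]]

```text
time: 29.32
tool_pos: [0.4718, -0.1191, 0.2093]
ee_rot: [3.135, 0.0, 1.488]
wrist_force: [-0.0, -0.1, -0.2]
width: 0.0038
finger_force: 0.0
```

Emit:
drive_tool:
  series:
    - [0.004,[0,0,0],[0,0,0]]
    - [0.004,[0,0,0],[0,0,0]]

```text
time: 29.58
tool_pos: [0.4698, -0.1176, 0.2039]
ee_rot: [-3.139, -0.001, 1.49]
wrist_force: [-0.4, -0.7, -1.0]
width: 0.0042
finger_force: 0.0
```

```bash
python3 - <<'E'
from h import *
z=lambda im,r0,r1,c0,c1:cv2.resize(im[r0:r1,c0:c1,::-1],(390,480),interpolation=cv2.INTER_CUBIC)
w=imaging.snapshot("wrist"); s=imaging.snapshot("scene"); 
cv2.imwrite("pics/p2.png",np.hstack([z(w,0,148,215,335),z(s,150,250,170,251)]))
E
```

```text
(no output)
```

View pics/p2.png

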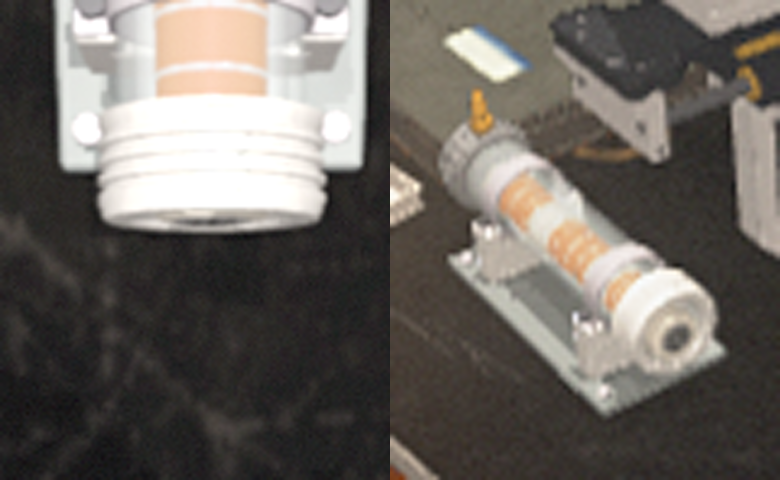

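The picture shows all three orange bodies in the tube. The last cartridge's end face is level with the collar, at crop pixel (675,335), and nothing sticks out.

```bash
python3 -c "
from bench import robot
print(robot.close_job())"
```

```text
the job is handed in; nothing more can be done
None
```

All three cartridges are in the column, with the last one's end pushed level with the mouth. The arm is clear, the screw cap, beaker and bottle were not touched, and the job was handed in at about 30 s.

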